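Hook the tart ring out from under the drip grate

TASK

A round dark-steel tart ring has slid under the fixed wire grate, next to a square one. Pick up the hooked rod by its wooden grip, reach its hook in through the grate's open end, and draw the round ring out through that end until the whole ring lies flat on the table at least 30 mm in front of the grate; then set the rod down on the table, resting on its grip and its hook, and let go (the hook may stay inside the ring). Do not touch the round ring with the gripper, and leave the square ring where it is.

Things in the scene. Friction and masses are not known exactly. Their poses are not given: they have to be found in the camera images.
- hook: Hooked rod, 0.14 kg: wooden grip block 110 long, 24 wide, 36 high (mm), and a 6 mm steel rod 30 mm above the table, its end bent straight down. Stands on the grip's underside and the hook's foot. Origin: foot of the hook, z = 0 when standing, z up. Grip lies towards its own -x, 205 to 315 mm from the origin (middle 260). Starts in the open, hook roughly towards the grate.
- ring: Round tart ring, plain dark steel, open at top and bottom, lying flat under the grate: 64 mm outside and 56 mm inside diameter, 15 mm high, about 0.09 kg. Origin: centre of its underside; z up.
- square: Square ring, plain dark steel, 50 by 50 mm outside, 4 mm wall, 15 mm high, flat under the grate about 100 mm to one side of the round ring; to be left alone. Origin: centre of its underside; z up.
- grate: Fixed grate: wires 30 mm apart on a wooden frame 240 wide, 250 long, 94 high (mm); 85 high and 200 wide free inside. Open at one end only, low rails on the other sides. Origin: middle of the open end, table level. Its y points inwards (way out: -y), x along the open end, z up. Ring centres are 60 to 125 mm inside, about 50 mm either side of the middle line.
Mind the look-alikes: they are no part of the job. Leave any green, orange or yellow look-alike of the ring alone.

How it is judged:
By the outcome, as a careful person would: the job done as asked, in the order asked, and still so for the second after the job is handed in, with the robot touching nothing.
It also fails if it takes over 48 s, if anything falls off the work surface, if the arm or the gripper's body presses on something with over 40 N, if the wrist force passes 120 N, or if a joint passes its speed limit or range.

ROBOT

A 6-joint arm with a two-finger parallel gripper is mounted at the origin on the work surface. World frame = base frame: x ahead of the robot, y to its left, z up, the work surface at z = 0. Lengths are in m, angles in rad, forces in N, time in s.
With the tool pointing down it reaches from about 0.35 to 0.8 m from the base axis. Payload 7.3 kg.
Tool frame: the origin (TCP) lies at the very end of the fingers, on their centre line; the grasp point (between the pads) lies manip.hold_point_z behind it (manip.hold_point_z is the distance from the TCP to the grasp point, in m); z points along the fingers, y is the line along which they close (so a half turn about z gives the same grasp; the last joint's range is limited). The gripper opens to 85 mm and grips with 20 to 120 N. Pads are 22 mm wide; open, the fingers measure 114 mm over their backs; the gripper's body (76 mm by 85 mm) begins 54 mm behind the grasp point. The pads swing forward as they close: fully open they stand 13 mm farther back than shut.
Start: joints at [1.043, 0.342, 1.524, -0, 1.275, -0.146], TCP at [0.196, 0.487, 0.231] pointing down, gripper open.
Joint ranges: [-2.53, 2.53], [-0.77, 2.02], [0.04, 2.7], [-1, 4.14], [0.28, 2.66], [-3.11, 3.11]. Speed limits (rad/s): [2.57, 2.57, 3.14, 3.14, 3.14, 3.14].

INTERFACE

Orientations are given as a rotation vector (axis times angle).
In Python, from rig import readout, viewer, manip, spotter gives the robot as it stands.
- The arm moves only by the tool drive_tool, never from a script. Its argument "plan" is a list that holds one entry, the list of rows, each a list of 4 numbers: the shift along the tool's x, y, z each as a share of 40 mm, from -1 to 1, then the turn about the tool's z as a share of 4 degrees, from -1 to 1. A call has 1 to 10 rows; each row shifts and turns the commanded pose from where the row before left it, along the tool's axes as they then stand; what a row does not reach is not made up. A row lasts 1/12 s, in which the tool goes at most 41.7 mm and 7.16 degrees, less where a joint would pass 70% of its speed; a pose out of reach is approached as far as the arm can. A call with a number of a shift or a turn outside -1 to 1 is refused whole. A call with a gripper value outside its range is refused whole. "grip" is the opening, from -1 (shut) to 1 (fully open), set as the call begins (left out, the last holds). The fingers move at their own pace and stop on an object; "squeeze" is the grip in N (left out, the last holds). Time passes only in rows, so rows that do not move let the fingers close. It gives the time, the measured TCP pose, the force, the opening and the grip force at its end, in the units of the state.
- readout.observe(): the state, without advancing time (a new reading comes with each control period).
- viewer.read_camera(name): name is "scene" or "top" or "wrist"; returns a dict with "image" (400x640x3 uint8, red, green, blue), "range_z" (400x640 float32, m along the optical axis (not along the pixel's ray), 0 where there is no reading), "fx", "fy", "cx", "cy" (pixels), "R" (3x3) and "t" (3): a world point X has camera coordinates R X + t; the wrist camera has in their place "hand_eye" (4x4, takes a point from camera to tool coordinates, whose origin is the TCP and whose axes are the flange's). Camera axes: x right, y down, z forward; pixel columns grow to the right and rows downward; lengths in m; the calibration is good to about 2 mm. The wrist camera is an equidistant fisheye: a pixel r from the principal point sees the ray r / f radians off the axis. A picture is of the moment at which its call begins: read the wrist's pose just before it.
- manip.sign_off(): hands the job in; it is judged then, once.
Trained networks look in a picture, given as the dict that the camera call returned (one of the last four; its "shot" number tells which), for a name from the list of things; names that differ only in an ending like _2 or _b are one class to them, and where a whole thing is asked for, a point or a joint stands for the part that bears it (a point fixed in the world has none). Each returns a list of dicts, best first, with "conf" (0 to 1); they miss things now and then, are a little off and sometimes report something else, mostly with a low value. They report only what shows in the picture. A call takes as long as a camera call. They do not tell look-alikes from the thing itself.
- spotter.trace(target, picture): "mask" (400x640 bool, what is visible of it) and "rect" ([left, top, width, height] in pixels, round what is visible of it).
The state is a dict: "clock": time; "qpos": joint angles; "joint_velocities": joint speeds; "joint_efforts": joint torques, N m; "eef_pos": TCP position; "tool_rot": TCP orientation; "force": force on the tool from outside, world axes, zero at the start; "ft_torque": the same for the moment, N m; "grip_width": opening from 0.0 (shut) to 1.0 (fully open); "grip_force": force on a finger pad.
Only numpy, scipy, OpenCV 4.12 (cv2) and the standard library are available. Lean on these libraries where they do the work, as an engineer would, in place of code of your own. Each camera call takes 0.05 s, during which the arm holds its last target. There are 200 camera calls.

## Working session

There is one attempt and no reset: what is moved stays moved. The work goes in short steps, Python scripts to look and compute and a tool call to move; the robot and the scene stay as the last step left them, time stands still between calls to the robot, and variables do not carry over. Pictures are saved under pics/ and viewed, at most 10 in all, crops included, and the job is handed in when it is done.

Besides the shell and the picture viewer there is one more tool, called as a command line: name --argument value ..., lists and objects as JSON in quotes. drive_tool: Moves the arm, as the interface text tells. Its arguments: {"type":"object","properties":{"plan":{"type":"array"},"grip":{"type":"number"},"squeeze":{"type":"number"}},"required":["plan"]}

```bash
mkdir -p pics
cat > h.py <<'E'
import numpy as np, cv2
from rig import readout, viewer, manip, spotter
def cloud(p):
    z=p["range_z"].astype(float); v,u=np.mgrid[:400,:640]
    c=np.stack([(u-p["cx"])/p["fx"]*z,(v-p["cy"])/p["fy"]*z,z],-1)
    X=(c-p["t"])@np.array(p["R"]); X[z==0]=np.nan
    return X
def proj(p,X):
    c=np.asarray(X)@np.array(p["R"]).T+p["t"]; return c[...,:2]/c[...,2:]*[p["fx"],p["fy"]]+[p["cx"],p["cy"]]
E
python3 - <<'E'
from h import *
print(readout.observe(), manip.hold_point_z)
for n in ["top","scene"]:
    p=viewer.read_camera(n); X=cloud(p)
    cv2.imwrite(f"pics/{n}.png",p["image"][...,::-1])
    np.save(n+"X.npy",X); 
    for t in ["hook","ring","square","grate"]:
        for d in spotter.trace(t,p)[:4]:
            P=X[d["mask"]]; print(n,t,round(d["conf"],2),d["rect"],np.nanmedian(P,0).round(3),np.nanpercentile(P,2,axis=0).round(3),np.nanpercentile(P,98,axis=0).round(3))
E
```

```text
{'clock': 0.0, 'qpos': array([ 1.04297720e+00,  3.42697863e-01,  1.52504442e+00,  9.61592727e-06,
        1.27537069e+00, -1.46031980e-01]), 'joint_velocities': array([ 3.53392487e-05,  4.81875625e-04, -1.67672414e-03,  1.03827366e-04,
        2.40272119e-05,  6.70916804e-04]), 'joint_efforts': array([-1.48819763e-03, -4.33680940e+01, -2.46006453e+01, -3.90552759e-04,
        7.90440186e-03, -1.58322729e-05]), 'eef_pos': array([0.19539062, 0.48685017, 0.23062929]), 'tool_rot': array([-5.95981373e-01, -3.08402227e+00,  2.24868818e-03]), 'force': array([-0.3944506 ,  0.69496729, -0.28022124]), 'ft_torque': array([ 0.00792428,  0.01032096, -0.00611695]), 'grip_force': 0.0, 'grip_width': 1.004030187140778} 0.0187
top hook 0.73 [389.1, 37.4, 56.7, 138.8] [0.695 0.036 0.032] [ 0.48  -0.029 -0.002] [0.769 0.063 0.037]
top ring 0.66 [295.1, 172.3, 25.8, 26.5] [0.474 0.251 0.013] [ 0.428  0.226 -0.002] [0.484 0.282 0.016]
top ring 0.66 [183.3, 192.7, 28.6, 26.7] [0.412 0.5   0.011] [ 0.379  0.461 -0.003] [0.441 0.525 0.016]
top ring 0.6 [353.8, 234.5, 29.5, 27.6] [0.334 0.108 0.013] [ 0.298  
[... 386 characters left out ...]
57.9] [0.712 0.035 0.034] [ 0.488 -0.028 -0.001] [0.776 0.063 0.037]
scene ring 0.87 [418.6, 137.9, 31.6, 29.0] [0.421 0.493 0.01 ] [0.387 0.461 0.001] [0.447 0.522 0.016]
scene ring 0.86 [245.8, 158.5, 34.1, 25.5] [0.326 0.129 0.01 ] [0.297 0.101 0.   ] [0.359 0.159 0.015]
scene ring 0.84 [324.9, 187.3, 32.9, 27.5] [0.463 0.253 0.01 ] [ 0.433  0.223 -0.001] [0.495 0.283 0.016]
scene ring 0.71 [293.7, 134.0, 25.4, 29.2] [0.296 0.243 0.01 ] [ 0.269  0.212 -0.001] [0.331 0.272 0.016]
scene square 0.68 [344.3, 224.4, 40.3, 28.1] [0.561 0.256 0.011] [ 0.536  0.223 -0.002] [0.593 0.286 0.083]
scene grate 0.62 [278.5, 126.9, 192.3, 170.4] [0.538 0.309 0.078] [0.393 0.162 0.   ] [0.643 0.415 0.093]
```

View pics/top.png

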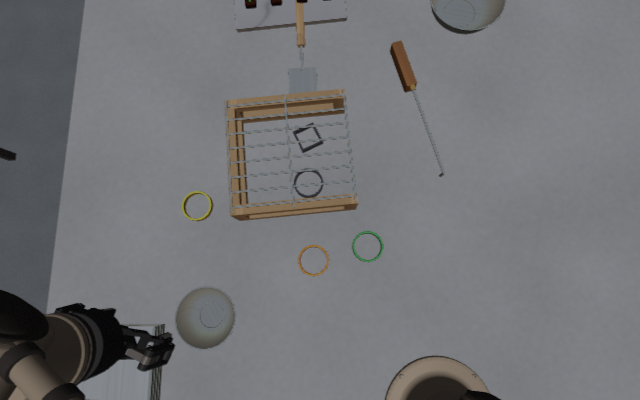

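Run:
```python
import cv2,numpy as np
a=cv2.imread("pics/top.png")[80:230,200:470]; b=cv2.imread("pics/scene.png")[110:320,180:500]
a=cv2.resize(a,(800,444),interpolation=cv2.INTER_CUBIC)
cv2.imwrite("pics/crop_top.png",a); cv2.imwrite("pics/crop_scene.png",cv2.resize(b,(800,525),interpolation=cv2.INTER_CUBIC))
```

```text
(no output)
```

View pics/crop_top.png

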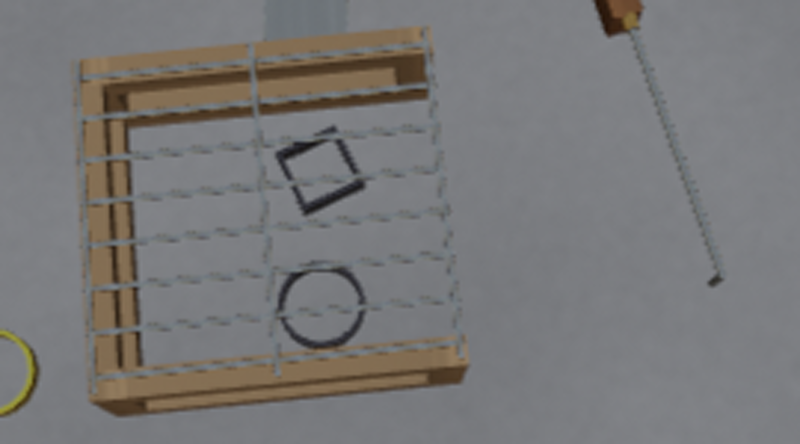

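View pics/crop_scene.png

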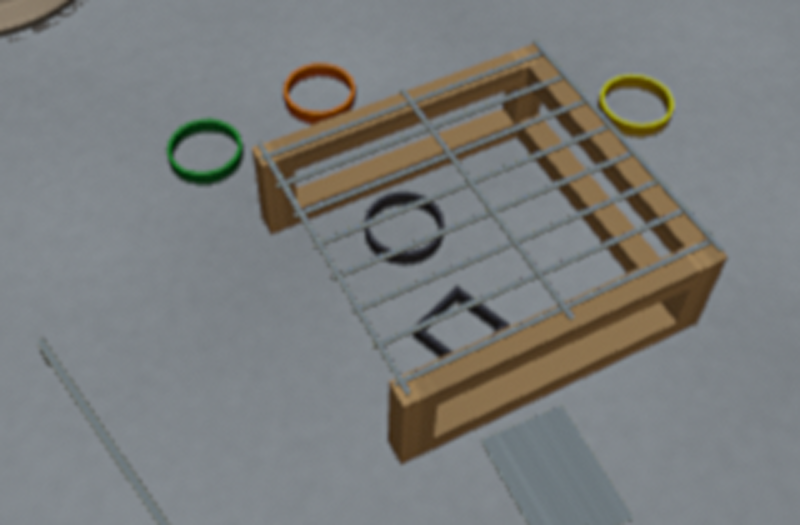

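In the top view, the things that could be taken for the ring are:
- Dark round ring under the grate at (308,183), with the square ring at (308,138).
- Green decoy at (368,246), orange at (313,261) and yellow at (197,206), all outside the grate.

I choose the dark round one, and the crop confirms it. The grate's open end faces image right (world −y). The rod's grip is at (403,66) and its hook at (441,175).

Run:
```python
from h import *
from scipy.optimize import least_squares
for n in ["top","scene"]:
    p=viewer.read_camera(n); X=cloud(p)
    for t,c in (("ring",(.463,.253)),("square",(.556,.256))):
        m=(np.hypot(X[...,0]-c[0],X[...,1]-c[1])<.045)&(X[...,2]>.011)&(X[...,2]<.019)
        P=X[m]; 
        if t=="ring":
            s=least_squares(lambda q:np.hypot(P[:,0]-q[0],P[:,1]-q[1])-.030,c,loss="soft_l1",f_scale=.002)
            print(n,t,m.sum(),s.x.round(4),np.sqrt(np.mean(s.fun**2)).round(4))
        else: print(n,t,m.sum(),((P.min(0)+P.max(0))/2).round(4), P.min(0).round(3),P.max(0).round(3))
    # hook
    m=(X[...,0]>.46)&(X[...,0]<.80)&(X[...,1]>-.06)&(X[...,1]<.1)
    G=X[m&(X[...,2]>.033)&(X[...,2]<.042)]
    r=cv2.minAreaRect((G[:,:2]*1000).astype(np.float32)); print(n,"grip",r)
    Rr=X[m&(X[...,2]>.022)&(X[...,0]<.66)]; l=cv2.fitLine((Rr[:,:2]).astype(np.float32),cv2.DIST_HUBER,0,.01,.01).ravel(); print("rod",l, Rr[Rr[:,0].argmin()].round(4), np.percentile(Rr[:,2],[5,50,95]).round(3))
    # grate top frame
    W=X[(X[...,2]>.06)&(X[...,2]<.105)&(X[...,0]>.35)&(X[...,0]<.68)&(X[...,1]>.12)&(X[...,1]<.45)]
    r=cv2.minAreaRect((W[:,:2]*1000).astype(np.float32)); print("grate",r,cv2.boxPoints(r).round(0).tolist())
    O=X[(X[...,2]>.02)&(X[...,0]>.38)&(X[...,0]<.78)&(X[...,1]>-.35)&(X[...,1]<.15)]
    print("extent of tall stuff in way", O.min(0).round(2),O.max(0).round(2))
```

```text
top ring 131 [0.4583 0.2539] 0.0013
top square 138 [0.5614 0.2557 0.0144] [0.529 0.224 0.011] [0.594 0.288 0.018]
top grip ((626.61474609375, 14.330451965332031), (307.18115234375, 23.975481033325195), 15.643023490905762)
rod [ 0.9602562   0.27912006  0.56250185 -0.00527464] [ 0.4701 -0.0329  0.0278] [0.028 0.031 0.034]
grate ((509.84423828125, 288.29107666015625), (242.04412841796875, 250.2113037109375), 5.153878688812256) [[378.0, 402.0], [401.0, 153.0], [642.0, 175.0], [619.0, 424.0]]
extent of tall stuff in way [ 0.47 -0.09  0.02] [0.78 0.07 0.07]
scene ring 161 [0.4637 0.2542] 0.0014
scene square 158 [0.5592 0.2568 0.0143] [0.534 0.225 0.011] [0.584 0.288 0.017]
scene grip ((633.5403442382812, 14.247501373291016), (304.54815673828125, 23.64363670349121), 16.085298538208008)
rod [ 0.9596799   0.2810951   0.5738956  -0.00361294] [ 0.4773 -0.0336  0.029 ] [0.029 0.031 0.033]
grate ((512.9747924804688, 288.2862548828125), (243.6901092529297, 250.9989013671875), 5.325012683868408) [[380.0, 402.0], [403.0, 152.0], [646.0, 175.0], [623.0, 425.0]]
extent of tall stuff in way [ 0.48 -0.03  0.02] [0.78 0.07 0.04]
```

drive_tool --plan '[[[0,0,0,-1],[0,0,0,-1],[0,0,0,-1],[0,0,0,-1],[0,0,0,-1],[0,0,0,-1],[0,0,0,-1],[0,0,0,-1],[0,0,0,-1],[0,0,0,-0.53]]]' --grip 1

```text
clock: 1.43
eef_pos: [0.1956, 0.4872, 0.2313]
tool_rot: [-0.449, 3.109, 0.0]
force: [0.6, 0.2, 0.0]
grip_width: 0.995
grip_force: 0.0
```

drive_tool --plan '[[[-0.48,-0.72,0,0],[-0.48,-0.72,0,0],[-0.48,-0.72,0,0],[-0.48,-0.72,0,0],[-0.48,-0.72,0,0],[-0.48,-0.72,0,0],[-0.48,-0.72,0,0],[-0.48,-0.72,0,0],[-0.48,-0.72,0,0],[-0.48,-0.72,0,0]]]'

```text
clock: 2.27
eef_pos: [0.4617, 0.2631, 0.2315]
tool_rot: [-0.444, 3.11, 0.0]
force: [1.5, 0.5, 0.1]
grip_width: 0.996
grip_force: 0.0
```

drive_tool --plan '[[[-0.48,-0.72,0,0],[-0.48,-0.72,0,0],[-0.48,-0.72,0,0],[-0.48,-0.72,0,0],[-0.48,-0.72,0,0],[-0.48,-0.72,0,0],[-0.48,-0.72,0,0],[-0.48,-0.72,0,0],[-0.48,-0.72,0,0],[0,0,0,0]]]'

```text
clock: 3.1
eef_pos: [0.7022, 0.0585, 0.2291]
tool_rot: [0.436, -3.111, 0.003]
force: [0.4, 0.2, -0.0]
grip_width: 0.997
grip_force: 0.0
```

```bash
cat >> h.py <<'E'
from scipy.spatial.transform import Rotation as Ro
def togo(xyz,yh=None):
    s=readout.observe(); R=Ro.from_rotvec(s["tool_rot"]); d=R.inv().apply(np.array(xyz)-s["eef_pos"])
    M=R.as_matrix(); h=np.degrees(np.arctan2(M[1,1],M[0,1]))
    print("t",round(s["clock"],2),"pos",s["eef_pos"].round(4),"yh",h.round(2),"z-axis",M[:,2].round(3),"grip",round(s["grip_width"],3),s["grip_force"],"F",s["force"].round(1))
    print("to go, units of 40mm:",(d/.04).round(3), "turn (4deg units)",None if yh is None else round((h-yh)/4,2))
E
python3 -c "
from h import *
togo([.7255,.0425,.008],106.2)
s=readout.observe();p=viewer.read_camera('wrist');cv2.imwrite('pics/w1.png',p['image'][...,::-1])
T=np.linalg.inv(p['hand_eye']);R=Ro.from_rotvec(s['tool_rot'])
for X in ([.7255,.0425,.036],[.4765,-.0305,.0],[.673,.027,.036],[.778,.058,.036]):
    c=T[:3,:3]@R.inv().apply(np.array(X)-s['eef_pos'])+T[:3,3]; th=np.arctan2(np.hypot(c[0],c[1]),c[2]); k=th/np.hypot(c[0],c[1]); print(p['cx']+p['fx']*k*c[0],p['cy']+p['fy']*k*c[1])
"
```

```text
t 3.1 pos [0.7022 0.0585 0.2291] yh 105.96 z-axis [ 0.    -0.002 -1.   ] grip 0.997 0.0 F [ 0.4  0.2 -0. ]
to go, units of 40mm: [-0.453 -0.535  5.529] turn (4deg units) -0.06
303.35711346039056 184.32767965475944
303.01079007962943 -30.488621069654187
302.1982545739376 136.32157640013043
304.67827645972613 228.29298022411274
```

View pics/w1.png

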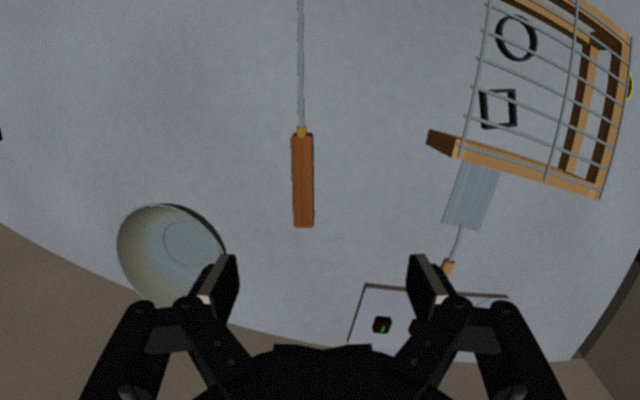

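The wrist view shows the grip block at columns 292–314, rows 132–227, matching the prediction. The bowl at (170,250) is clear of the fingers.

drive_tool --plan '[[[-0.453,-0.535,0,-0.06],[0,0,0.8,0],[0,0,0.8,0],[0,0,0.8,0],[0,0,0.8,0],[0,0,0.8,0],[0,0,0.5,0],[0,0,0.3,0],[0,0,0,0]]]' --grip 0.4

```text
clock: 3.9
eef_pos: [0.7202, 0.0493, 0.0362]
tool_rot: [0.451, -3.104, -0.002]
force: [-0.0, 0.2, 0.1]
grip_width: 0.705
grip_force: 0.0
```

```bash
python3 -c "
from h import *
togo([.7255,.0425,.008],106.2)"
```

```text
t 3.9 pos [0.7202 0.0493 0.0362] yh 106.53 z-axis [-0.006  0.    -1.   ] grip 0.705 0.0 F [-0.   0.2  0.1]
to go, units of 40mm: [-0.083 -0.203  0.704] turn (4deg units) 0.08
```

drive_tool --plan '[[[-0.08,-0.2,0,0.08],[0,0,0.3,0],[0,0,0.3,0],[0,0,0.1,0],[0,0,0,0],[0,0,0,0]]]'

```text
clock: 4.4
eef_pos: [0.7274, 0.0418, 0.011]
tool_rot: [0.442, -3.11, -0.0]
force: [0.6, 0.2, 0.1]
grip_width: 0.701
grip_force: 0.0
```

```bash
python3 -c "
from h import *
togo([.7255,.0425,.008],106.2)"
```

```text
t 4.4 pos [0.7274 0.0418 0.011 ] yh 106.16 z-axis [-0.001  0.    -1.   ] grip 0.701 0.0 F [0.6 0.2 0.1]
to go, units of 40mm: [0.041 0.031 0.075] turn (4deg units) -0.01
```

drive_tool --plan '[[[0,0,0.09,0],[0,0,0,0],[0,0,0,0],[0,0,0,0],[0,0,0,0],[0,0,0,0],[0,0,0,0],[0,0,0,0],[0,0,0,0],[0,0,0,0]]]' --grip -1 --squeeze 60

```text
clock: 5.23
eef_pos: [0.7278, 0.0418, 0.008]
tool_rot: [-0.442, 3.11, 0.0]
force: [0.1, 0.4, 2.4]
grip_width: 0.268
grip_force: 59.9
```

drive_tool --plan '[[[0,0,0,0],[0,0,-0.3,0],[0,0,-0.5,0],[0,0,-0.5,0],[0,0,-0.5,0],[0,0,-0.5,0],[0,0,-0.2,0],[0,0,0,0],[0,0,0,0]]]'

```text
clock: 5.98
eef_pos: [0.7273, 0.0417, 0.1074]
tool_rot: [0.442, -3.11, -0.0]
force: [0.2, -0.1, -1.3]
grip_width: 0.268
grip_force: 59.6
```

```bash
python3 -c "
from h import *
togo([.7255,.0425,.008],106.2)
for n in ['top','scene']:
    p=viewer.read_camera(n);X=cloud(p)
    m=(X[...,0]>.4)&(X[...,0]<.66)&(X[...,1]>-.15)&(X[...,1]<.08)&(X[...,2]>.06)&(X[...,2]<.15)
    P=X[m]
    P=P[P[:,0]<.66]; o=np.argsort(P[:,0]); 
    for q in np.array_split(P[o],5): print(n,np.median(q,0).round(4))
    print(P[o[:3]].round(4))
"
```

```text
t 5.98 pos [0.7273 0.0417 0.1074] yh 106.16 z-axis [-0.  0. -1.] grip 0.268 59.630053639411926 F [ 0.2 -0.1 -1.3]
to go, units of 40mm: [0.038 0.032 2.485] turn (4deg units) -0.01
top [nan nan nan]
top [nan nan nan]
top [nan nan nan]
top [nan nan nan]
top [nan nan nan]
[]
scene [nan nan nan]
scene [nan nan nan]
scene [nan nan nan]
scene [nan nan nan]
scene [nan nan nan]
[]
  return _methods._mean(a, axis=axis, dtype=dtype,
  ret = um.true_divide(
```

```bash
python3 -c "
from h import *
p=viewer.read_camera('top');a=p['image'][20:220,300:560];X=cloud(p)
for d in spotter.trace('hook',p)[:2]:
    P=X[d['mask']]; print(d['conf'],d['rect']); P=P[np.argsort(P[:,0])]
    for q in np.array_split(P,8): print(np.nanmedian(q,0).round(4))
b=viewer.read_camera('scene')['image'][200:400,100:360]
cv2.imwrite('pics/a2.png',cv2.resize(np.hstack([a,b]),(800,308))[...,::-1])
"
```

```text
0.63 [397.2, 20.9, 24.3, 25.6]
[0.7062 0.0378 0.1325]
[0.7098 0.0398 0.1319]
[0.7124 0.0373 0.1327]
[0.7159 0.0394 0.1328]
[0.7191 0.0375 0.1323]
[0.7233 0.0368 0.1321]
[0.7289 0.0371 0.1311]
[0.7584 0.0637 0.1164]
```

View pics/a2.png

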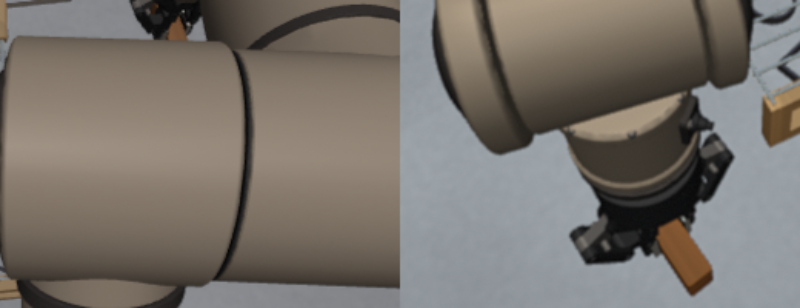

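drive_tool --plan '[[[0,-0.454,0,1],[0,-0.454,0,1],[0,-0.454,0,1],[0,-0.454,0,1],[0,-0.454,0,1],[0,-0.454,0,1],[0,-0.454,0,1],[0,-0.454,0,1],[0,-0.454,0,1],[0,-0.454,0,1]]]'

```text
clock: 7.07
eef_pos: [0.7215, -0.137, 0.1066]
tool_rot: [-0.654, -3.072, -0.0]
force: [-0.1, -0.5, -1.0]
grip_width: 0.27
grip_force: 59.6
```

drive_tool --plan '[[[0,-0.454,0,1],[0,-0.454,0,1],[0,-0.454,0,1],[0,-0.454,0,1],[0,-0.454,0,1],[0,-0.454,0,1],[0,-0.454,0,1],[0,-0.454,0,1],[0,-0.454,0,1],[0,0,0,0]]]'

```text
clock: 7.9
eef_pos: [0.6162, -0.2618, 0.107]
tool_rot: [-1.573, -2.716, 0.002]
force: [0.3, -1.4, -1.1]
grip_width: 0.268
grip_force: 59.6
```

drive_tool --plan '[[[0,-0.454,0,1],[0,-0.454,0,1],[0,-0.454,0,1],[0,-0.454,0,1],[0,-0.454,0,1],[0,-0.454,0,1],[0,0,0,0],[0,0,0,0]]]'

```text
clock: 8.57
eef_pos: [0.5173, -0.297, 0.1076]
tool_rot: [-2.098, -2.338, -0.0]
force: [0.0, -0.2, -1.3]
grip_width: 0.267
grip_force: 59.6
```

```bash
python3 -c "
from h import *
togo([.496,-.140,.036],5.2)"
```

```text
t 8.57 pos [ 0.5173 -0.297   0.1076] yh 6.21 z-axis [-0.  0. -1.] grip 0.267 59.60520029067993 F [ 0.  -0.2 -1.3]
to go, units of 40mm: [ 3.959 -0.104  1.792] turn (4deg units) 0.25
```

drive_tool --plan '[[[0,0,0.6,0.25],[0,0,0.6,0],[0,0,0.6,0],[0.6,0,0,0],[0.7,0,0,0],[0.7,0,0,0],[0.7,0,0,0],[0.7,-0.1,0,0],[0.5,0,0,0],[0,0,0,0]]]'

```text
clock: 9.4
eef_pos: [0.4993, -0.1377, 0.0354]
tool_rot: [-2.111, -2.324, -0.0]
force: [-0.7, -0.1, -0.5]
grip_width: 0.272
grip_force: 59.6
```

```bash
cat > look.py <<'E'
from h import *
import sys
togo([.496,-.140,.036],5.2)
ims=[]
for n in ['top','scene']:
    p=viewer.read_camera(n);X=cloud(p)
    m=(X[...,0]>.42)&(X[...,0]<.55)&(X[...,1]>-.2)&(X[...,1]<.14)&(X[...,2]>.04)&(X[...,2]<.075)
    P=X[m]
    if len(P)>5:
        o=np.argsort(P[:,1])
        for q in np.array_split(P[o],4): print(n,np.median(q,0).round(4))
        print(P[o[-3:]].round(4))
    c=proj(p,[.47,.15,.0]); u,v=int(c[0]-100),int(c[1]-75); u=max(u,0);v=max(v,0)
    ims.append(cv2.resize(p['image'][v:v+150,u:u+200],(400,300),interpolation=cv2.INTER_CUBIC))
cv2.imwrite(sys.argv[1],np.hstack(ims)[...,::-1])
E
python3 look.py pics/a3.png
```

```text
t 9.4 pos [ 0.4993 -0.1377  0.0354] yh 5.49 z-axis [-0.002  0.002 -1.   ] grip 0.272 59.61259067058563 F [-0.7 -0.1 -0.5]
to go, units of 40mm: [-0.049 -0.087 -0.016] turn (4deg units) 0.07
top [ 0.4891 -0.0597  0.059 ]
top [ 0.4839 -0.0044  0.0585]
top [0.4784 0.0499 0.0583]
top [0.4737 0.1032 0.0583]
[[0.47   0.1261 0.044 ]
 [0.4729 0.1265 0.0491]
 [0.471  0.1265 0.0485]]
scene [ 0.5154 -0.1762  0.0614]
scene [ 0.51   -0.1165  0.0615]
scene [ 0.5016 -0.0874  0.0605]
scene [0.4867 0.0381 0.0585]
[[0.4791 0.1243 0.0532]
 [0.4789 0.1246 0.056 ]
 [0.4779 0.125  0.0575]]
```

View pics/a3.png

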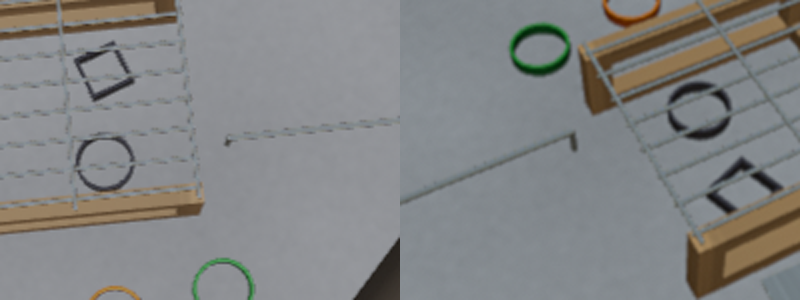

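The hook now stands in front of the open end (left image (228,140)), level and lined up with the round ring at (105,163). I can go straight in about 128 mm.

drive_tool --plan '[[[0.3,-0.04,0,0.07],[0.4,0,0,0],[0.4,0,0,0],[0.4,0,0,0],[0.4,0,0,0],[0.4,0,0,0],[0.4,0,0,0],[0.4,0,0,0],[0.15,0,0,0],[0,0,0,0]]]'

```text
clock: 10.33
eef_pos: [0.4867, -0.0118, 0.0357]
tool_rot: [-2.123, -2.315, -0.0]
force: [-0.3, -0.5, -1.4]
grip_width: 0.269
grip_force: 59.6
```

```bash
python3 look.py pics/a4.png
```

```text
t 10.33 pos [ 0.4867 -0.0118  0.0357] yh 4.96 z-axis [ 0.  0. -1.] grip 0.269 59.60323512554169 F [-0.3 -0.5 -1.4]
to go, units of 40mm: [-3.214 -0.047 -0.009] turn (4deg units) -0.06
scene [ 0.5013 -0.0512  0.0617]
scene [ 0.5001 -0.0119  0.0601]
scene [0.4952 0.0246 0.0617]
scene [0.4832 0.0662 0.0592]
[[0.4783 0.1384 0.0604]
 [0.4755 0.1393 0.0594]
 [0.4791 0.1398 0.0576]]
```

View pics/a4.png

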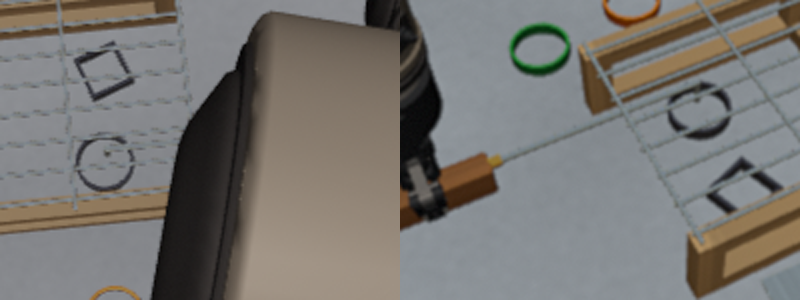

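Both views show the hook's foot inside the round ring. I'll lower it and draw slowly.

drive_tool --plan '[[[0,0,0.2,0],[0,0,0.25,0],[0,0,0.18,0],[0,0,0,0],[-0.15,0,0,0],[-0.2,0,0,0],[-0.2,0,0,0],[-0.2,0,0,0],[-0.2,0,0,0],[0,0,0,0]]]'

```text
clock: 11.27
eef_pos: [0.4904, -0.0523, 0.0108]
tool_rot: [2.126, 2.311, 0.001]
force: [0.2, -0.2, 0.3]
grip_width: 0.267
grip_force: 59.6
```

```bash
cat > ring.py <<'E'
from h import *
from scipy.optimize import least_squares
togo([.50,-.21,.008],5.2)
s=readout.observe(); f=s["eef_pos"][:2]+.261*np.array([-.09,.996]); print("foot est",f.round(4))
for n in ["top","scene"]:
    p=viewer.read_camera(n); X=cloud(p)
    for t in ["ring","square"]:
        for d in spotter.trace(t,p):
            P=X[d["mask"]]; P=P[(P[:,2]>.010)&(P[:,2]<.019)]; col=p["image"][d["mask"]].mean(0)
            if len(P)<15 or np.ptp(col)>25: continue
            q=least_squares(lambda q:np.hypot(P[:,0]-q[0],P[:,1]-q[1])-.03,P.mean(0)[:2],loss="soft_l1",f_scale=.002).x if t=="ring" else (P.min(0)+P.max(0))[:2]/2
            g=q-[.523,.164]; print(n,t,round(d["conf"],2),len(P),q.round(4),"grate y",round(-.09*g[0]+.996*g[1],4))
E
python3 ring.py
```

```text
t 11.27 pos [ 0.4904 -0.0523  0.0108] yh 4.8 z-axis [ 0.001 -0.001 -1.   ] grip 0.267 59.597395062446594 F [ 0.2 -0.2  0.3]
to go, units of 40mm: [-3.949 -0.092  0.072] turn (4deg units) -0.1
foot est [0.467  0.2077]
top ring 0.52 51 [0.4605 0.234 ] grate y 0.0754
top square 0.56 128 [0.5601 0.2547] grate y 0.087
scene ring 0.78 140 [0.4671 0.2333] grate y 0.074
scene square 0.69 144 [0.559  0.2563] grate y 0.0887
```

The ring follows, moving from 95 to 75 mm inside, so I keep drawing.

drive_tool --plan '[[[-0.15,0,0.03,0],[-0.25,0,0,0],[-0.25,0,0,0],[-0.25,0,0,0],[-0.25,0,0,0],[-0.25,0,0,0],[-0.25,0,0,0],[-0.25,0,0,0],[-0.15,0,0,0],[0,0,0,0]]]'

```text
clock: 12.4
eef_pos: [0.4972, -0.1338, 0.0093]
tool_rot: [2.126, 2.312, 0.0]
force: [0.7, 0.1, -1.6]
grip_width: 0.271
grip_force: 59.6
```

drive_tool --plan '[[[-0.15,0,0,0],[-0.25,0,0,0],[-0.25,0,0,0],[-0.25,0,0,0],[-0.25,0,0,0],[-0.25,0,0,0],[-0.25,0,0,0],[-0.25,0,0,0],[-0.1,0,0,0],[0,0,0,0]]]'

```text
clock: 13.23
eef_pos: [0.5039, -0.2132, 0.0093]
tool_rot: [2.126, 2.312, 0.0]
force: [0.7, 0.6, -0.8]
grip_width: 0.269
grip_force: 59.6
```

```bash
python3 ring.py
```

```text
t 13.23 pos [ 0.5039 -0.2132  0.0093] yh 4.81 z-axis [ 0.001 -0.    -1.   ] grip 0.269 59.61125671863556 F [ 0.7  0.6 -0.8]
to go, units of 40mm: [ 0.087 -0.089  0.032] turn (4deg units) -0.1
foot est [0.4804 0.0468]
top ring 0.7 109 [0.4759 0.0731] grate y -0.0863
scene ring 0.94 232 [0.4827 0.0731] grate y -0.0869
scene square 0.5 148 [0.5585 0.2562] grate y 0.0886
```

drive_tool --plan '[[[0,0,0.035,0],[0,0,0,0],[0,0,0,0],[0,0,0,0]]]'

```text
clock: 13.87
eef_pos: [0.5038, -0.2117, 0.008]
tool_rot: [2.125, 2.314, 0.001]
force: [-0.1, 1.5, 0.3]
grip_width: 0.268
grip_force: 59.9
```

drive_tool --plan '[[[0,0,0,0],[0,0,0,0],[0,0,0,0],[0,0,0,0],[0,0,0,0],[0,0,0,0],[0,0,0,0],[0,0,0,0]]]' --grip 0.4

```text
clock: 14.53
eef_pos: [0.5037, -0.2119, 0.0079]
tool_rot: [2.125, 2.314, 0.0]
force: [0.2, 0.5, -0.5]
grip_width: 0.702
grip_force: 0.0
```

drive_tool --plan '[[[0,0,-0.2,0],[0,0,-0.4,0],[0,0,-0.6,0],[0,0,-0.8,0],[0,0,-0.8,0],[0,0,-0.8,0],[0,0,-0.8,0],[-0.8,0,-0.4,0],[-0.8,0,0,0],[0,0,0,0]]]'

```text
clock: 15.37
eef_pos: [0.5098, -0.2806, 0.2021]
tool_rot: [2.124, 2.307, -0.002]
force: [-1.4, 1.4, 0.3]
grip_width: 0.697
grip_force: 0.0
```

```bash
python3 ring.py
python3 - <<'E'
from h import *
ims=[]
for n in ['top','scene']:
    p=viewer.read_camera(n);X=cloud(p)
    m=(X[...,0]>.4)&(X[...,0]<.58)&(X[...,1]>-.3)&(X[...,1]<.08)&(X[...,2]>.02)&(X[...,2]<.06)
    P=X[m];o=np.argsort(P[:,1])
    for q in np.array_split(P[o],5): print(n,np.median(q,0).round(4))
    c=proj(p,[.48,.06,.0]); u,v=max(int(c[0]-130),0),max(int(c[1]-100),0)
    ims.append(cv2.resize(p['image'][v:v+200,u:u+260],(400,300),interpolation=cv2.INTER_CUBIC))
cv2.imwrite('pics/a5.png',np.hstack(ims)[...,::-1])
E
```

```text
t 15.37 pos [ 0.5098 -0.2806  0.2021] yh 4.73 z-axis [ 0.004 -0.005 -1.   ] grip 0.697 0.0 F [-1.4  1.4  0.3]
to go, units of 40mm: [ 1.805 -0.115  4.844] turn (4deg units) -0.12
foot est [ 0.4863 -0.0207]
top ring 0.69 115 [0.4766 0.0733] grate y -0.0862
top square 0.69 51 [0.5541 0.2546] grate y 0.0874
scene ring 0.87 232 [0.4827 0.0731] grate y -0.0869
scene square 0.73 145 [0.5589 0.2558] grate y 0.0882
top [ 0.5025 -0.2459  0.0344]
top [ 0.4994 -0.2138  0.0341]
top [ 0.4971 -0.1815  0.0342]
top [ 0.4934 -0.1485  0.0324]
top [ 0.4842 -0.0155  0.0309]
scene [ 0.5155 -0.2476  0.0343]
scene [ 0.5133 -0.2177  0.0343]
scene [ 0.5106 -0.1879  0.0344]
scene [ 0.5037 -0.1565  0.0333]
scene [ 0.492  -0.0298  0.031 ]
```

View pics/a5.png

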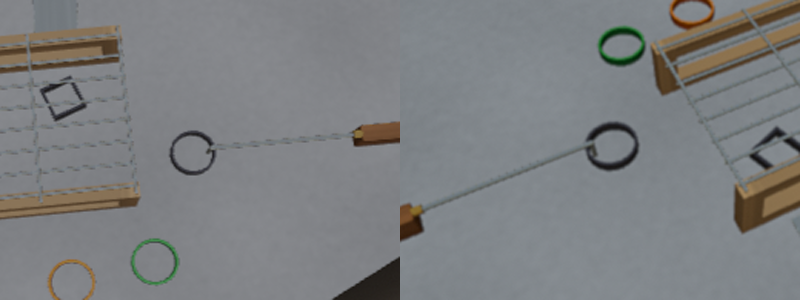

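The picture shows the round ring flat on the table, outside the grate (left image (192,152)). The rod stands level on its grip and hook, released, and the square ring has not moved.

```bash
python3 -c "
from h import *
print(manip.sign_off())"
```

```text
the job is handed in; nothing more can be done
None
```

The round ring lies flat on the table, its nearest edge about 54 mm in front of the grate; the rod is set down on its grip and hook and released, the square ring was left in place, and the job was handed in at about 15.5 s.

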